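# Unlock the blue bearing nest: lift and turn its spring collar

### The arm

A 7-joint arm with a two-finger parallel gripper is mounted at the origin on the work surface. World frame = base frame: x ahead of the robot, y to its left, z up, the work surface at z = 0. Lengths are in m, angles in degrees, forces in N, time in s.
With the tool pointing down it reaches from about 0.425 to 0.875 m from the base axis. Payload 4.7 kg.
Tool frame: the origin (TCP) lies at the very end of the fingers, on their centre line; the grasp point (between the pads) lies 19 mm behind it; x points along the fingers, z is the direction in which the jaws open and shut, and the axes are right-handed (so a half turn about x gives the same grasp; the last joint's range is limited). The gripper opens to 87 mm and grips with 3 to 60 N. Pads are 19 mm wide; open, the fingers measure 117 mm over their backs; the gripper's body (75 mm by 190 mm) begins 51 mm behind the grasp point.
Start: joints at [64.406, 18.392, -4.016, 83.108, 1.295, 78.541, -3.26], TCP at [0.289, -0.582, 0.187] pointing down, gripper open.
Joint ranges: [-163.93, 163.93], [-17.29, 119.83], [-79.2, 71.16], [3.27, 140.29], [-89.18, 269.18], [5.43, 117.66], [-154.24, 154.24]. Speed limits (degrees/s): [147.25, 147.25, 180, 180, 180, 180, 180].

### API

Orientations are given as [roll, pitch, yaw] about the fixed x, y, z axes, in that order (R = Rz(yaw) Ry(pitch) Rx(roll)).
In Python, from cell import env gives the robot as it stands. The module is installed in compiled form; this text tells all that it offers.
- The arm moves only by the tool drive_tool, never from a script. Its argument "increments" is a list of rows, each a list of 2 entries, a list of its own where there are three numbers: the shift along the tool's x, y, z scaled (see below), then the turn, a rotation vector about the tool's x, y, z scaled (see below). In form: [[[dx, dy, dz], [wx, wy, wz]], ...]. A call has 1 to 10 rows; each row shifts and turns the commanded pose from where the row before left it, along the tool's axes as they then stand; what a row does not reach is not made up. The controller multiplies each number of a shift by 0.04 m and each number of a turn by 120 degrees. A row lasts 1/10 s, in which the tool goes at most 50 mm and 8.59 degrees, less where a joint would pass 70% of its speed; a pose out of reach is approached as far as the arm can. A call with a number of a shift or a turn outside -1 to 1 is refused whole. A call with a gripper value outside its range is refused whole. "hand" is the gripper's target within -1 to 1 (fully open at 1, half-way at 0, shut at -1), set as the call begins (left out, the last holds). The fingers move at their own pace and stop on an object; "squeeze" is the grip in N (left out, the last holds). Time passes only in rows, so rows that do not move let the fingers close. It gives the time, the measured TCP pose, the force and the opening at its end, in the units of the state.
- env.get_obs(): the state, without advancing time (a new reading comes with each control period).
- env.read_camera(name): name is "side" or "top"; returns a dict with "frame" (400x640x3 uint8, red, green, blue), "fx", "fy", "cx", "cy" (pixels), "distortion" ([k1, k2, p1, p2, k3] as OpenCV has them; the pictures are not rectified), "R" (3x3) and "t" (3): a world point X has camera coordinates R X + t. Camera axes: x right, y down, z forward; pixel columns grow to the right and rows downward; lengths in m; the calibration is good to about 2 mm. A picture is of the moment at which its call begins. There is no depth.
- env.sign_off(): hands the job in, once; it reports no verdict.
The state is a dict: "time_s": time; "qpos": joint angles; "joint_velocities": joint speeds; "effort": joint torques, N m; "tool_pos": TCP position; "tool_rot": TCP orientation; "force": force on the tool from outside, world axes, zero at the start; "wrist_torque": the same for the moment, N m; "grip_width": finger opening in m.
Only numpy, scipy, OpenCV 4.12 (cv2) and the standard library are available. Lean on these libraries where they do the work, as an engineer would, in place of code of your own. Each camera call takes 0.05 s, during which the arm holds its last target.

### The job

The blue nest on this bearing line is due for a changeover: release its lock. Pull the blue spring collar straight up by its wing grip, turn it clockwise (seen from above) about 60 degrees to its stop and let it down so that it stays parked up on its rim, then let go. Leave the red and the yellow collars as they are.

Things in the scene. Friction and masses are not known exactly. Their poses are not given: they have to be found in the camera images.
- blue_grip (a point): Centre of the blue wing grip, on the collar's vertical axis, 108 mm above the table when locked. Wing: bar 52 mm long (x), 14 mm thick (y: pinch here), 28 mm tall, z up. 14 mm under it the round steel collar (43 mm wide) begins. A spring holds it down: 7 N locked, 11 N at the 27 mm end of stroke, weight included. Parked it stands 15 mm higher (123 mm). All else on its base is 40 mm or more lower.
- blue_turn (a joint): Turn of the blue collar, rad: 0 locked (play 0.1), grows clockwise from above, stop at 1.15; parked well from 0.87, aim at 1.05. Two lugs in line with the wing sit in slots of a fixed rim 15 mm high, so it turns only when lifted 16 mm or more (lift 20); then it turns easily. Red dot on the black base: wing end when locked; green dot, 60 degrees clockwise: when released.
- red_grip (a point): The same point of an identical collar with a red wing, locked (108 mm high); leave it alone. Each collar stands on its own black base plate, 180 x 100 mm, beside a nest with a bearing.
- yellow_grip (a point): The same point of an identical collar with a yellow wing, already released and parked (123 mm high, turned about 60 degrees); leave it alone.

How it is judged (in metres and radians):
At the end, for the whole second after the job is handed in: The blue collar rests by itself on its rim: its grip point 119 to 127 mm above the table (locked 108, parked 123), turned clockwise by at least 0.87 rad (50 degrees; the stop is at 66), and still. The red and yellow collars have never been lifted or pressed by more than 5 mm (height (world z) of blue_grip between 0.119 and 0.127 m and value of joint blue_turn above 0.87 rad and velocity of joint blue_turn between -0.1 and 0.1 rad/s); the robot touches nothing.
It fails at once if the red collar is pulled (distance of red_grip from where it was at the start of the episode above 0.005 m).
It fails at once if the yellow collar is moved up or down (distance of yellow_grip from where it was at the start of the episode above 0.005 m).
It also fails if it takes over 32 s, if anything falls off the work surface, if the arm or the gripper's body presses on something with over 40 N, if the wrist force passes 120 N, or if a joint passes its speed limit or range.

## Working session

There is one attempt and no reset: what is moved stays moved. The work goes in short steps, Python scripts to look and compute and a tool call to move; the robot and the scene stay as the last step left them, time stands still between calls to the robot, and variables do not carry over. Pictures are saved under pics/ and viewed, and the job is handed in when it is done.

Besides the shell and the picture viewer there is one more tool, called after ">>>" as name(argument=value, ...) on one line, values as JSON. drive_tool: Moves the arm, as the interface text tells. Shifts and turns lie within -1 to 1; 1 stands for 0.04 m of shift or 120 degrees of turn. Its arguments: {"type":"object","properties":{"increments":{"type":"array"},"hand":{"type":"number"},"squeeze":{"type":"number"}},"required":["increments"]}

```bash
mkdir -p pics; python3 - <<'E'
from cell import env
import cv2,json,numpy as np,pickle
o=env.get_obs();print(o)
d={}
for n in("side","top"):
    c=env.read_camera(n);d[n]=c
    cv2.imwrite(f"pics/{n}0.png",c["frame"][:,:,::-1])
    print(n,c["fx"],c["fy"],c["cx"],c["cy"],c["distortion"],c["R"],c["t"])
pickle.dump(d,open("c0.pkl","wb"))
E
```

```text
{'time_s': 0.0, 'qpos': array([64.40654441, 18.43802757, -4.01468047, 83.17324478,  1.29512958,
       78.54353097, -3.25997965]), 'joint_velocities': array([-0.03682709,  0.01797505,  0.03205314, -0.00096502, -0.08648254,
        0.06587006, -0.10210836]), 'effort': array([-6.54580867e-05, -4.91294789e+01, -4.04130695e-01, -3.12522089e+01,
       -6.39413833e-02,  4.38973715e-02,  1.72577943e-04]), 'tool_pos': array([ 0.28868923, -0.58167475,  0.18598771]), 'tool_rot': array([-176.7384959 ,   89.89026759,  119.66391118]), 'force': array([0.73652604, 1.06735341, 0.30579528]), 'wrist_torque': array([ 0.00036   , -0.008053  ,  0.04334481]), 'grip_width': 0.08707030617474128}
side 393.48125748390373 393.48125748390373 317.253849545288 201.95116662771778 [-0.0907924  0.         0.         0.         0.       ] [[-0.70007835 -0.71388141 -0.01623656]
 [-0.41770035  0.4278543  -0.80154047]
 [ 0.57915172 -0.55435911 -0.59772005]] [0.37006609 0.3104336  0.57440075]
top 390.1153973107471 390.1153973107471 325.47004577547045 201.24903808936784 [0.03055785 0.         0.         0.         0.        ] [[-0.02336652 -0.9997256   0.00165177]
 [-0.9861752   0.02277862 -0.16413289]
 [ 0.16405022 -0.00546415 -0.98643685]] [-8.41972668e-05  5.25551691e-01  7.99731270e-01]
```

View pics/side0.png

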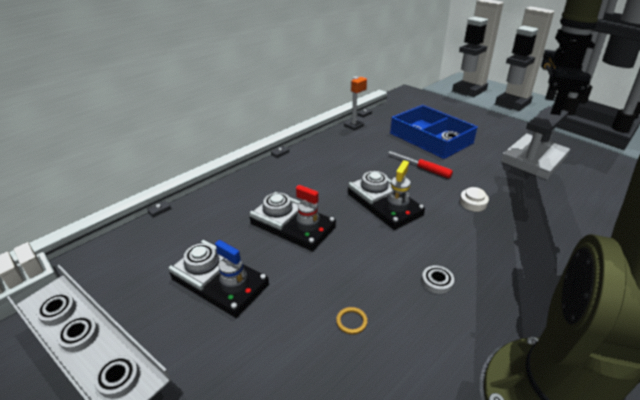

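View pics/top0.png

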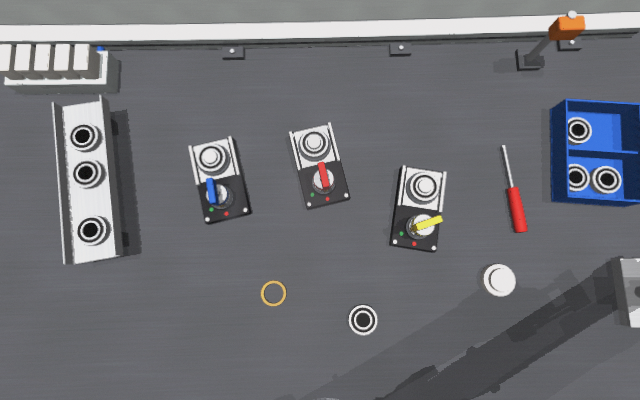

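The side view shows the blue wing near (229,252), red near (307,195) and yellow near (402,172). In the top view they are at about (212,190), (323,176) and (428,223). I'll enlarge the blue one next.

```bash
python3 - <<'E'
import cv2,pickle
d=pickle.load(open("c0.pkl","rb"))
for n,(x,y,w,h) in dict(side=(160,225,120,90),top=(175,130,100,100)).items():
    f=d[n]["frame"][y:y+h,x:x+w,::-1]; s=6
    im=cv2.resize(f,None,fx=s,fy=s,interpolation=cv2.INTER_CUBIC)
    for k in range(0,w,10): cv2.putText(im,str(x+k),(k*s,8),0,.3,(0,255,255)); cv2.line(im,(k*s,8),(k*s,14),(0,255,255))
    for k in range(0,h,10): cv2.putText(im,str(y+k),(0,k*s+4),0,.3,(0,255,255)); cv2.line(im,(20,k*s),(26,k*s),(0,255,255))
    cv2.imwrite(f"pics/{n}0z.png",im)
E
```

```text
(no output)
```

View pics/side0z.png

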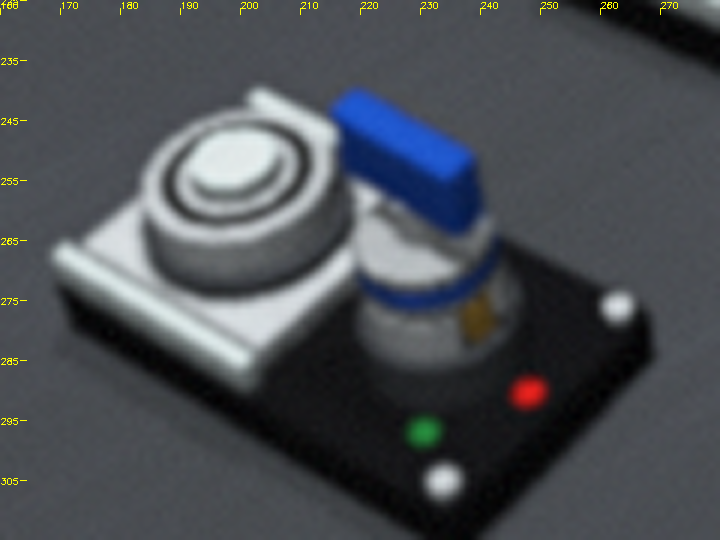

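View pics/top0z.png

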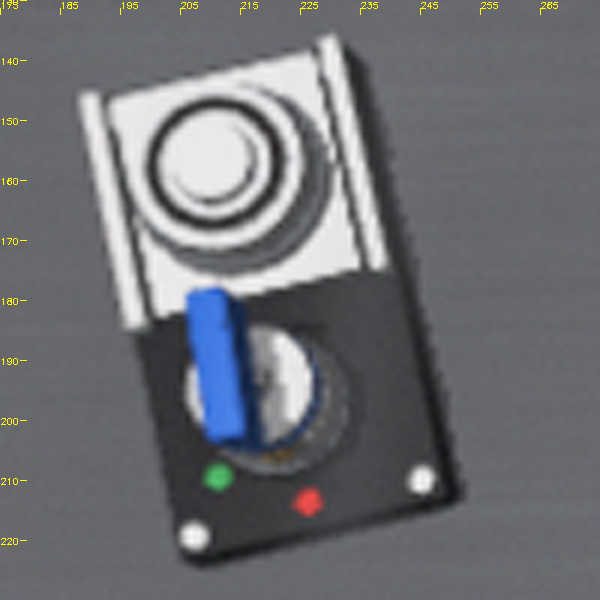

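Top-face corners of the blue wing:
- **Top view:** (206.2,178.3), (212.5,178), (215.8,203), (209.7,203.8)
- **Side view:** (215,243), (219.5,239.7), (239.2,250.8), (236.3,254.7)

The dots appear in the same two crops, so I can triangulate all of these.

```bash
cat > h.py <<'E'
import cv2,numpy as np
def norm(c,p):
    K=np.array([[c["fx"],0,c["cx"]],[0,c["fy"],c["cy"]],[0,0,1]])
    return cv2.undistortPoints(np.array(p,float).reshape(-1,1,2),K,np.array(c["distortion"])).reshape(-1,2)
def tri(c1,p1,c2,p2):
    P=[np.c_[c["R"],np.array(c["t"])] for c in(c1,c2)]
    X=cv2.triangulatePoints(P[0],P[1],norm(c1,p1).T,norm(c2,p2).T);return (X[:3]/X[3]).T
def plane(c,p,z):
    R=np.array(c["R"]);C=-R.T@np.array(c["t"]);o=[]
    for n in norm(c,p):
        r=R.T@np.r_[n,1];o.append(C+r*(z-C[2])/r[2])
    return np.array(o)
def proj(c,X):
    K=np.array([[c["fx"],0,c["cx"]],[0,c["fy"],c["cy"]],[0,0,1]])
    return cv2.projectPoints(np.array(X,float),cv2.Rodrigues(np.array(c["R"]))[0],np.array(c["t"]),K,np.array(c["distortion"]))[0].reshape(-1,2)
E
python3 - <<'E'
import pickle
from h import *
np.set_printoptions(precision=4,suppress=True)
d=pickle.load(open("c0.pkl","rb"));T,S=d["top"],d["side"]
tp=[(206.2,178.3),(212.5,178),(215.8,203),(209.7,203.8),(211.3,209.5),(226.3,213.8),(207.3,219.3),(245.3,210)]
sp=[(215,243),(219.5,239.7),(239.2,250.8),(236.3,254.7),(230.7,297),(248.2,290.5),(233.8,305.3),(263,276)]
X=tri(T,tp,S,sp);print(X)
print("resid",(proj(T,X)-tp).round(1).tolist(),(proj(S,X)-sp).round(1).tolist())
print("cen",X[:4].mean(0))
Y=plane(T,tp[:4],.122);Z=plane(S,sp[:4],.122)
for q in(X,Y,Z):
    v=q[0]+q[1]-q[2]-q[3];print(q[:4].mean(0),np.degrees(np.arctan2(v[1],v[0])),np.linalg.norm(v)/2)
E
```

```text
[[0.5638 0.2223 0.1197]
 [0.565  0.2108 0.1193]
 [0.5144 0.2028 0.1203]
 [0.5116 0.2132 0.1205]
 [0.5157 0.2384 0.0249]
 [0.5054 0.2055 0.0248]
 [0.4941 0.2461 0.0266]
 [0.5126 0.1636 0.0272]]
resid [[0.2, 0.2], [-0.2, -0.2], [-0.1, -0.1], [0.5, 0.6], [0.1, 0.1], [0.1, 0.1], [0.1, 0.1], [0.0, 0.0]] [[-0.2, -0.1], [0.3, 0.1], [0.2, 0.1], [-0.8, -0.2], [-0.1, -0.0], [-0.1, -0.0], [-0.1, -0.0], [-0.1, -0.0]]
cen [0.5387 0.2123 0.1199]
[0.5387 0.2123 0.1199] 9.46082931327488 0.052062220731026766
[0.5385 0.2118 0.122 ] 8.811849357505553 0.05118050999349885
[0.5363 0.2132 0.122 ] 10.304039820280368 0.05169633254465035
```

```bash
cat >> h.py <<'E'
from scipy.spatial.transform import Rotation as Ro
def tool(o): return Ro.from_euler("xyz",o["tool_rot"],degrees=True)
def plan(o,goal,jyaw):
    # goal TCP pos, tool x down, jaw z axis at yaw (deg)
    R=tool(o).as_matrix();a=np.radians(jyaw)
    x=np.array([0,0,-1.]);z=np.array([np.cos(a),np.sin(a),0]);G=np.c_[x,np.cross(z,x),z]
    dp=np.array(goal)-o["tool_pos"]
    rv=Ro.from_matrix(R.T@G).as_rotvec(degrees=True)
    return dp,R.T@dp,rv,G.T@dp
E
python3 - <<'E'
from cell import env
from h import *
np.set_printoptions(precision=4,suppress=True)
o=env.get_obs();R=tool(o).as_matrix();print(R)
print("jaw yaw",np.degrees(np.arctan2(R[1,2],R[0,2])),o["qpos"])
for y in(-80.3,99.7):
  print(y,*plan(o,[.538,.2125,.18],y))
E
```

```text
[[-0.0008  0.8957  0.4447]
 [ 0.0015  0.4447 -0.8957]
 [-1.     -0.0001 -0.0017]]
jaw yaw -63.597143716252866 [64.4061 18.436  -4.016  83.1669  1.2946 78.541  -3.261 ]
-80.3 [ 0.2493  0.7942 -0.0061] [ 0.0071  0.5764 -0.6005] [16.7029 -0.0973  0.0192] [ 0.0061  0.3795 -0.7409]
99.7 [ 0.2493  0.7942 -0.0061] [ 0.0071  0.5764 -0.6005] [-163.2971   -0.0275   -0.1396] [ 0.0061 -0.3795  0.7409]
```

>>> drive_tool(increments=[[[0, 0.72, -0.75], [0, 0, 0]], [[0, 0.72, -0.75], [0, 0, 0]], [[0, 0.72, -0.75], [0, 0, 0]], [[0, 0.72, -0.75], [0, 0, 0]], [[0, 0.72, -0.75], [0, 0, 0]], [[0, 0.72, -0.75], [0, 0, 0]], [[0, 0.72, -0.75], [0, 0, 0]], [[0, 0.72, -0.75], [0, 0, 0]], [[0, 0.72, -0.75], [0, 0, 0]], [[0, 0.72, -0.75], [0, 0, 0]]], hand=1)

```text
time_s: 1.1
tool_pos: [0.4135, -0.1837, 0.1868]
tool_rot: [-79.5, 90.0, -143.1]
force: [0.6, 0.2, 0.5]
grip_width: 0.0871
```

>>> drive_tool(increments=[[[0, 0.72, -0.75], [0, 0, 0]], [[0, 0.72, -0.75], [0, 0, 0]], [[0, 0.72, -0.75], [0, 0, 0]], [[0, 0.72, -0.75], [0, 0, 0]], [[0, 0.72, -0.75], [0, 0, 0]], [[0, 0.72, -0.75], [0, 0, 0]], [[0, 0.72, -0.75], [0, 0, 0]], [[0, 0.72, -0.75], [0, 0, 0]], [[0, 0.72, -0.75], [0, 0, 0]], [[0, 0.72, -0.75], [0, 0, 0]]])

```text
time_s: 2.1
tool_pos: [0.5383, 0.2125, 0.1867]
tool_rot: [-51.0, 90.0, -114.6]
force: [0.4, 0.2, 0.0]
grip_width: 0.0871
```

>>> drive_tool(increments=[[[0, 0, 0], [-0.07, 0, 0]], [[0, 0, 0], [-0.07, 0, 0]], [[0, 0, 0], [-0.07, 0, 0]], [[0, 0, 0], [-0.07, 0, 0]], [[0, 0, 0], [-0.07, 0, 0]], [[0, 0, 0], [-0.07, 0, 0]], [[0, 0, 0], [-0.07, 0, 0]], [[0, 0, 0], [-0.07, 0, 0]], [[0, 0, 0], [-0.07, 0, 0]], [[0, 0, 0], [-0.07, 0, 0]]])

```text
time_s: 3.1
tool_pos: [0.5378, 0.2111, 0.1866]
tool_rot: [-169.3, 90.0, -148.6]
force: [0.4, 0.7, 0.3]
grip_width: 0.087
```

>>> drive_tool(increments=[[[0, 0, 0], [-0.07, 0, 0]], [[0, 0, 0], [-0.07, 0, 0]], [[0, 0, 0], [-0.07, 0, 0]], [[0, 0, 0], [-0.07, 0, 0]], [[0, 0, 0], [-0.07, 0, 0]], [[0, 0, 0], [-0.07, 0, 0]], [[0, 0, 0], [-0.07, 0, 0]], [[0, 0, 0], [-0.07, 0, 0]], [[0, 0, 0], [-0.03, 0, 0]], [[0, 0, 0], [0, 0, 0]]])

```text
time_s: 4.1
tool_pos: [0.5379, 0.211, 0.1865]
tool_rot: [87.3, 89.9, 178.5]
force: [0.2, 0.3, 0.2]
grip_width: 0.0871
```

```bash
python3 - <<'E'
from cell import env
from h import *
np.set_printoptions(precision=4,suppress=True)
o=env.get_obs();R=tool(o).as_matrix();print(R)
print("jaw yaw",np.degrees(np.arctan2(R[1,2],R[0,2])),o["qpos"],o["tool_pos"],o["time_s"])
print(*plan(o,[.538,.2125,.15],99.7))
for n in("side","top"):
    c=env.read_camera(n); cv2.imwrite(f"pics/{n}1.png",c["frame"][:,:,::-1])
    u=proj(c,[[.538,.2125,.122]])[0].astype(int); f=c["frame"][max(u[1]-60,0):u[1]+60,u[0]-80:u[0]+80,::-1]
    cv2.imwrite(f"pics/{n}1z.png",cv2.resize(f,None,fx=4,fy=4,interpolation=cv2.INTER_CUBIC))
E
```

```text
[[-0.001  -0.9998 -0.0209]
 [ 0.     -0.0209  0.9998]
 [-1.      0.001   0.    ]]
jaw yaw 91.19615312069506 [ 33.7281  25.4968 -74.039   91.9748  24.7026  81.45    48.5732] [0.5379 0.211  0.1865] 4.1
[ 0.0001  0.0015 -0.0365] [ 0.0365 -0.0001  0.0015] [-8.5038  0.0071 -0.0584] [ 0.0365 -0.0003  0.0014]
```

>>> drive_tool(increments=[[[0, 0, 0], [-0.03, 0, 0]]])

```text
time_s: 4.3
tool_pos: [0.5381, 0.2112, 0.1869]
tool_rot: [170.9, 90.0, -94.3]
force: [0.5, -0.4, 0.5]
grip_width: 0.0868
```

```bash
python3 - <<'E'
from cell import env
from h import *
np.set_printoptions(precision=4,suppress=True)
o=env.get_obs();R=tool(o).as_matrix()
print("jaw yaw",np.degrees(np.arctan2(R[1,2],R[0,2])),o["qpos"],o["tool_pos"],o["time_s"])
E
```

```text
jaw yaw 94.77712487245138 [ 33.8923  25.7239 -74.4571  91.9543  25.03    81.5723  51.9014] [0.5381 0.2112 0.1869] 4.3
```

View pics/side1z.png

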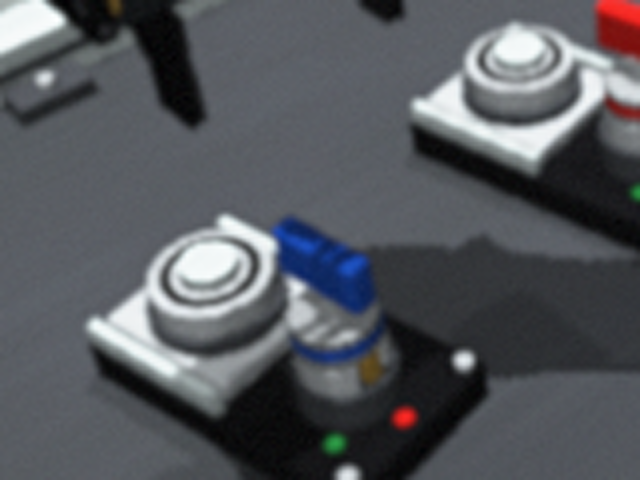

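View pics/top1.png

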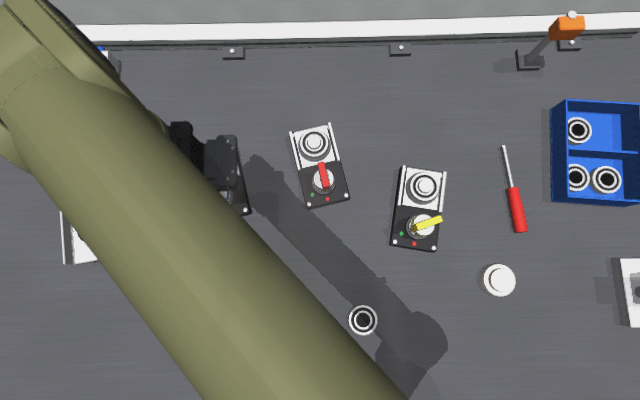

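>>> drive_tool(increments=[[[0.2, 0, 0.03], [-0.041, 0, 0]], [[0.4, 0, 0], [0, 0, 0]], [[0.5, 0, 0], [0, 0, 0]], [[0.5, 0, 0], [0, 0, 0]], [[0.4, 0, 0], [0, 0, 0]], [[0.25, 0, 0], [0, 0, 0]], [[0, 0, 0], [0, 0, 0]]])

```text
time_s: 5.0
tool_pos: [0.5371, 0.2119, 0.0954]
tool_rot: [101.6, 89.9, -158.7]
force: [-0.4, -0.5, -0.7]
grip_width: 0.0869
```

```bash
python3 - <<'E'
from cell import env
from h import *
np.set_printoptions(precision=4,suppress=True)
o=env.get_obs();R=tool(o).as_matrix()
print("jaw yaw",np.degrees(np.arctan2(R[1,2],R[0,2])),o["qpos"],o["tool_pos"],o["time_s"],o["force"])
print(*plan(o,[.538,.2125,.096],99.7))
c=env.read_camera("side")
f=c["frame"][200:320,150:290,::-1]
cv2.imwrite("pics/side2z.png",cv2.resize(f,None,fx=5,fy=5,interpolation=cv2.INTER_CUBIC))
E
```

```text
jaw yaw 99.68044327806491 [ 31.2969  30.3806 -71.0621  98.4583  29.9159  73.3219  53.2117] [0.5371 0.2119 0.0954] 5.0 [-0.4427 -0.468  -0.6921]
[0.0009 0.0006 0.0006] [-0.0006 -0.001   0.0004] [-0.0196 -0.0299 -0.1455] [-0.0006 -0.001   0.0004]
```

View pics/side2z.png

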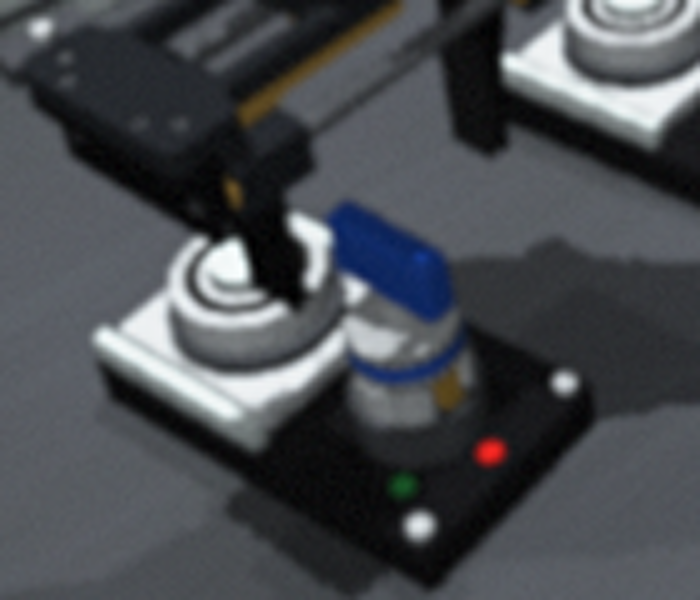

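The fingers straddle the blue wing: tips at about (206,258) and (247,228), wing in the middle. Closing now.

>>> drive_tool(increments=[[[0, -0.02, 0.01], [0, 0, 0]], [[0, 0, 0], [0, 0, 0]], [[0, 0, 0], [0, 0, 0]], [[0, 0, 0], [0, 0, 0]], [[0, 0, 0], [0, 0, 0]], [[0, 0, 0], [0, 0, 0]], [[0, 0, 0], [0, 0, 0]], [[0, 0, 0], [0, 0, 0]]], hand=-1, squeeze=50)

```text
time_s: 5.85
tool_pos: [0.5388, 0.213, 0.097]
tool_rot: [165.5, 90.0, -94.8]
force: [-0.0, -0.4, -0.4]
grip_width: 0.0311
```

>>> drive_tool(increments=[[[0, 0, 0], [0, 0, 0]], [[0, 0, 0], [0, 0, 0]], [[0, 0, 0], [0, 0, 0]], [[0, 0, 0], [0, 0, 0]], [[0, 0, 0], [0, 0, 0]]])

```text
time_s: 6.35
tool_pos: [0.5387, 0.213, 0.097]
tool_rot: [159.1, 90.0, -101.2]
force: [-0.4, 0.1, -0.2]
grip_width: 0.001
```

```bash
python3 - <<'E'
from cell import env
from h import *
np.set_printoptions(precision=4,suppress=True)
o=env.get_obs();print(o["force"],o["grip_width"],o["tool_pos"])
c=env.read_camera("side")
print(proj(c,[o["tool_pos"]]))
f=c["frame"][190:310,150:310,::-1]
cv2.imwrite("pics/side3z.png",cv2.resize(f,None,fx=5,fy=5,interpolation=cv2.INTER_CUBIC))
E
```

```text
[-0.365   0.0979 -0.1999] 0.001008295502009736 [0.5387 0.213  0.097 ]
[[228.7845 256.317 ]]
```

View pics/side3z.png

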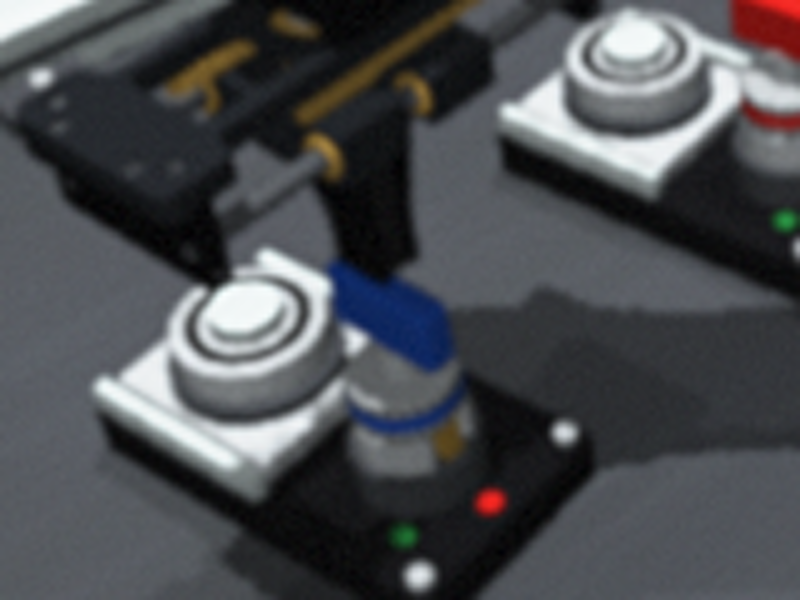

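```bash
python3 - <<'E'
from cell import env
from h import *
import pickle
np.set_printoptions(precision=4,suppress=True)
d=pickle.load(open("c0.pkl","rb"));c=d["side"]
a=np.radians(99.7);j=np.array([np.cos(a),np.sin(a),0]);p=np.array([.5371,.2119,.0954])
for z in(0,.02,.03,.04):
  print(z,proj(c,[p+[0,0,z]+s*j for s in(.0435,.0585,-.0435,-.0585)]).round(1).tolist())
o=env.get_obs();R=tool(o).as_matrix();print(R,o["tool_pos"],o["qpos"])
c=env.read_camera("top");print(proj(c,[o["tool_pos"],[.5387,.2123,.12]]))
f=c["frame"][110:230,140:300,::-1]
cv2.imwrite("pics/top3z.png",cv2.resize(f,None,fx=5,fy=5,interpolation=cv2.INTER_CUBIC))
E
```

```text
0 [[212.1, 271.4], [205.7, 276.6], [246.6, 243.8], [252.0, 239.4]]
0.02 [[210.0, 263.3], [203.4, 268.5], [245.2, 235.8], [250.8, 231.5]]
0.03 [[208.9, 259.2], [202.3, 264.4], [244.5, 231.8], [250.2, 227.4]]
0.04 [[207.8, 255.0], [201.1, 260.1], [243.8, 227.6], [249.5, 223.3]]
[[-0.0001 -0.9856 -0.1689]
 [-0.0001 -0.1689  0.9856]
 [-1.      0.0001 -0.0001]] [0.5387 0.213  0.097 ] [ 31.1819  30.3973 -71.0698  98.2336  29.9682  73.3888  53.2253]
[[214.0216 192.9495]
 [211.1077 190.7851]]
```

View pics/top3z.png

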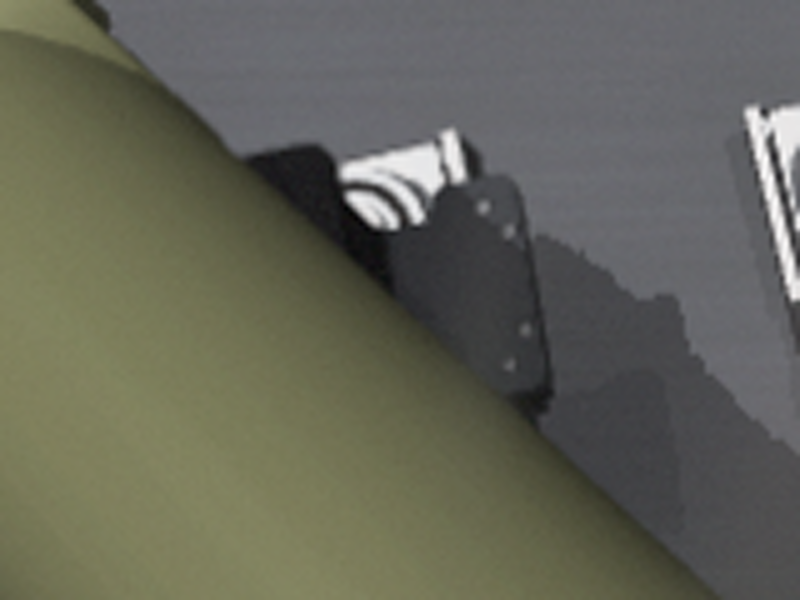

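```bash
python3 - <<'E'
from h import *
import pickle
np.set_printoptions(precision=4,suppress=True)
d=pickle.load(open("c0.pkl","rb"));c=d["top"]
a=np.radians(99.7);j=np.array([np.cos(a),np.sin(a),0]);k=np.array([np.sin(a),-np.cos(a),0]);p=np.array([.5387,.213,.097])
for z in(.07,.09,.11,.13):
  print(z,((proj(c,[p+[0,0,z]-.095*j+s*k for s in(.0375,-.0375)])-[140,110])*5).round(0).tolist())
c=d["side"]
u=proj(c,[[.538,.2125,.122]])[0].astype(int)
a=np.radians(91.2);j=np.array([np.cos(a),np.sin(a),0]);p=np.array([.5379,.211,.1865])
for z in(0,.02,.03,.04):
  print(z,((proj(c,[p+[0,0,z]+s*j for s in(.0435,.0585,-.0435,-.0585)])-u+[80,60])*4).round(0).tolist())
E
```

```text
0.07 [[555.0, 236.0], [588.0, 429.0]]
0.09 [[545.0, 221.0], [579.0, 420.0]]
0.11 [[534.0, 205.0], [569.0, 409.0]]
0.13 [[523.0, 188.0], [558.0, 398.0]]
0 [[211.0, 176.0], [179.0, 194.0], [383.0, 81.0], [410.0, 66.0]]
0.02 [[201.0, 138.0], [169.0, 156.0], [377.0, 44.0], [404.0, 29.0]]
0.03 [[196.0, 118.0], [163.0, 136.0], [373.0, 25.0], [402.0, 10.0]]
0.04 [[191.0, 98.0], [158.0, 116.0], [370.0, 5.0], [399.0, -9.0]]
```

View pics/side1.png

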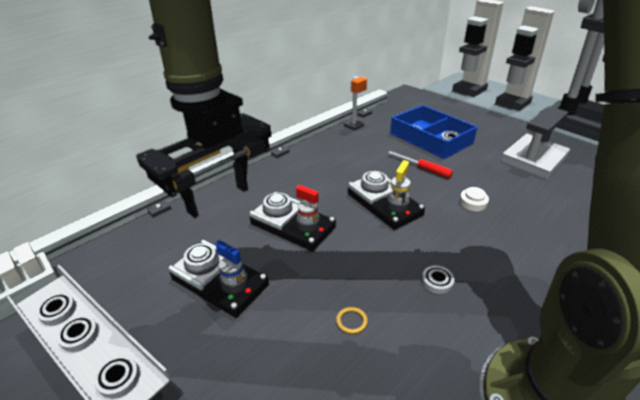

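The fingers closed on nothing. The side view puts the tips at about (227,246), but the reported TCP projects to (229,256). The open-finger pictures show the same gap, and the top view shows x and y agreeing. So the true tips sit about 30 mm higher than reported, just above the wing. I'll reopen, go down by that amount and look again.

>>> drive_tool(increments=[[[0, 0, 0], [0, 0, 0]], [[0, 0, 0], [0, 0, 0]], [[0, 0, 0], [0, 0, 0]], [[0, 0, 0], [0, 0, 0]], [[0, 0, 0], [0, 0, 0]], [[0, 0, 0], [0, 0, 0]], [[0, 0, 0], [0, 0, 0]], [[0, 0, 0], [0, 0, 0]], [[0, 0, 0], [0, 0, 0]]], hand=0.3)

```text
time_s: 7.35
tool_pos: [0.5387, 0.213, 0.097]
tool_rot: [155.1, 90.0, -105.1]
force: [-0.7, -0.7, -0.1]
grip_width: 0.0554
```

```bash
python3 - <<'E'
from cell import env
from h import *
o=env.get_obs();print(o["grip_width"],o["tool_pos"],o["force"])
c=env.read_camera("side");f=c["frame"][190:310,150:310,::-1]
cv2.imwrite("pics/side4z.png",cv2.resize(f,None,fx=5,fy=5,interpolation=cv2.INTER_CUBIC))
E
```

```text
0.05536566629768063 [0.53874157 0.21301028 0.09700885] [-0.66821891 -0.74396465 -0.10369657]
```

View pics/side4z.png

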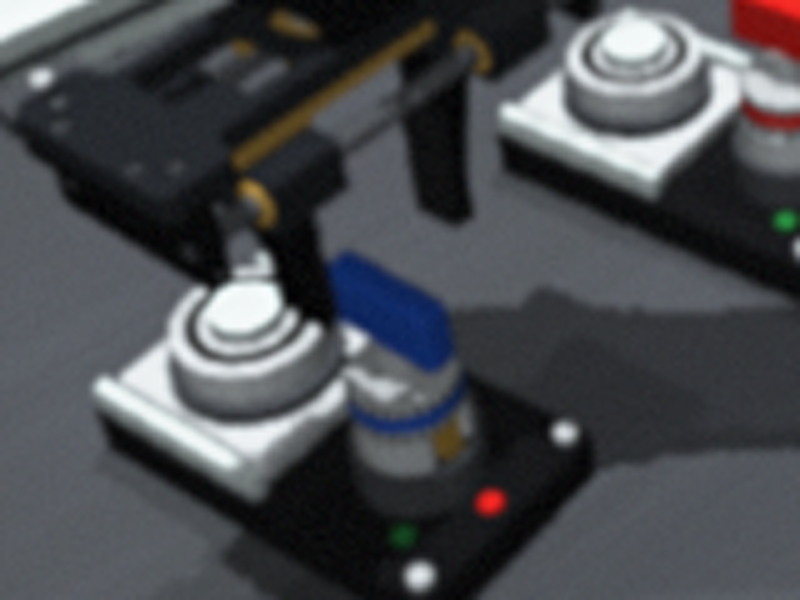

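```bash
python3 - <<'E'
from h import *
import pickle
d=pickle.load(open("c0.pkl","rb"));c=d["side"]
a=np.radians(99.7);j=np.array([np.cos(a),np.sin(a),0]);k=np.array([np.sin(a),-np.cos(a),0]);p=np.array([.5387,.213,.097])
for z in(.02,.025,.03,.035):
  for s in(1,-1):
    print(z,s,((proj(c,[p+[0,0,z]+s*g*j+w*k for g in(.0277,.0427) for w in(.0095,-.0095)])-[150,190])*5).round(0).tolist())
E
python3 - <<'E'
import cv2
f=cv2.imread("pics/side4z.png")[150:400,200:500]
f=cv2.convertScaleAbs(f,alpha=2.2,beta=20)
cv2.imwrite("pics/s4zz.png",cv2.resize(f,None,fx=2.5,fy=2.3))
E
```

```text
0.02 1 [[310.0, 325.0], [347.0, 347.0], [277.0, 350.0], [314.0, 373.0]]
0.02 -1 [[422.0, 239.0], [459.0, 259.0], [451.0, 217.0], [488.0, 236.0]]
0.025 1 [[307.0, 315.0], [344.0, 337.0], [275.0, 340.0], [312.0, 363.0]]
0.025 -1 [[420.0, 229.0], [457.0, 249.0], [449.0, 207.0], [486.0, 226.0]]
0.03 1 [[304.0, 304.0], [342.0, 327.0], [272.0, 329.0], [309.0, 352.0]]
0.03 -1 [[418.0, 218.0], [455.0, 238.0], [447.0, 196.0], [484.0, 216.0]]
0.035 1 [[302.0, 294.0], [339.0, 316.0], [269.0, 319.0], [306.0, 342.0]]
0.035 -1 [[416.0, 208.0], [453.0, 228.0], [445.0, 186.0], [482.0, 206.0]]
```

View pics/s4zz.png

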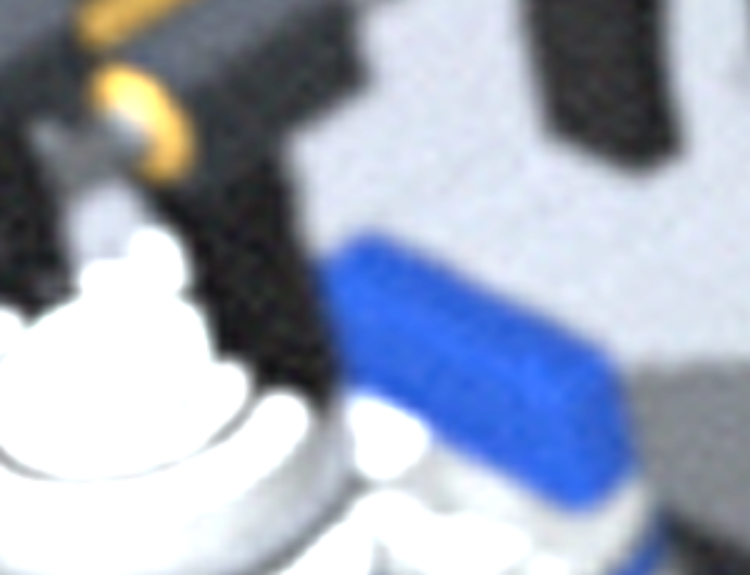

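Far finger tip corners are at (420,206), (456,224) and (474,215) in the crop, which fits tips about 35 mm above the reported TCP. Descending 34 mm in small steps while watching the force.

>>> drive_tool(increments=[[[0.2, 0, 0], [0, 0, 0]], [[0.25, 0, 0], [0, 0, 0]], [[0.2, 0, 0], [0, 0, 0]], [[0.2, 0, 0], [0, 0, 0]], [[0, 0, 0], [0, 0, 0]]])

```text
time_s: 7.9
tool_pos: [0.5378, 0.2125, 0.0614]
tool_rot: [99.1, 89.9, -161.2]
force: [-0.6, -0.4, 0.5]
grip_width: 0.0569
```

```bash
python3 - <<'E'
from cell import env
from h import *
o=env.get_obs();print(o["grip_width"],o["tool_pos"],o["force"],o["time_s"])
c=env.read_camera("side");f=c["frame"][200:320,150:310,::-1]
cv2.imwrite("pics/side5z.png",cv2.convertScaleAbs(cv2.resize(f,None,fx=5,fy=5,interpolation=cv2.INTER_CUBIC),alpha=1.8,beta=15))
E
```

```text
0.05689381420621827 [0.5377898  0.21250169 0.06137725] [-0.60103019 -0.43176164  0.51674895] 7.9
```

View pics/side5z.png

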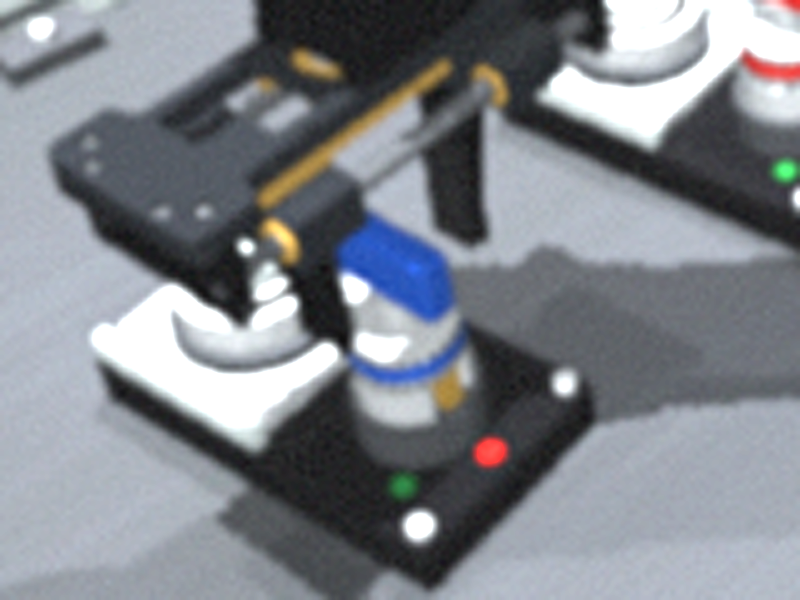

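The tips now straddle the wing and neck, the far tip is at (244,248), and there's no contact force. Closing again.

>>> drive_tool(increments=[[[0, 0, 0], [0, 0, 0]], [[0, 0, 0], [0, 0, 0]], [[0, 0, 0], [0, 0, 0]], [[0, 0, 0], [0, 0, 0]], [[0, 0, 0], [0, 0, 0]], [[0, 0, 0], [0, 0, 0]], [[0, 0, 0], [0, 0, 0]], [[0, 0, 0], [0, 0, 0]]], hand=-1, squeeze=50)

```text
time_s: 8.75
tool_pos: [0.5388, 0.2133, 0.0631]
tool_rot: [-33.0, 90.0, 66.8]
force: [1.0, -0.7, 0.3]
grip_width: 0.0135
```

```bash
python3 - <<'E'
from cell import env
from h import *
o=env.get_obs();R=tool(o).as_matrix();print("jaw yaw",np.degrees(np.arctan2(R[1,2],R[0,2])),o["grip_width"],o["tool_pos"],o["force"],o["wrist_torque"],o["time_s"],o["qpos"])
c=env.read_camera("side");f=c["frame"][200:320,150:310,::-1]
cv2.imwrite("pics/side6z.png",cv2.convertScaleAbs(cv2.resize(f,None,fx=5,fy=5,interpolation=cv2.INTER_CUBIC),alpha=1.8,beta=15))
E
```

```text
jaw yaw 99.73157323881613 0.01348697622199622 [0.5387589  0.21325386 0.06308211] [ 0.95458037 -0.73291559  0.29093654] [ 0.24381093 -0.10157127  0.02559752] 8.75 [ 29.77271179  32.24017564 -69.16287087 100.19199671  31.96246578
  70.32602271  51.87533728]
```

View pics/side6z.png

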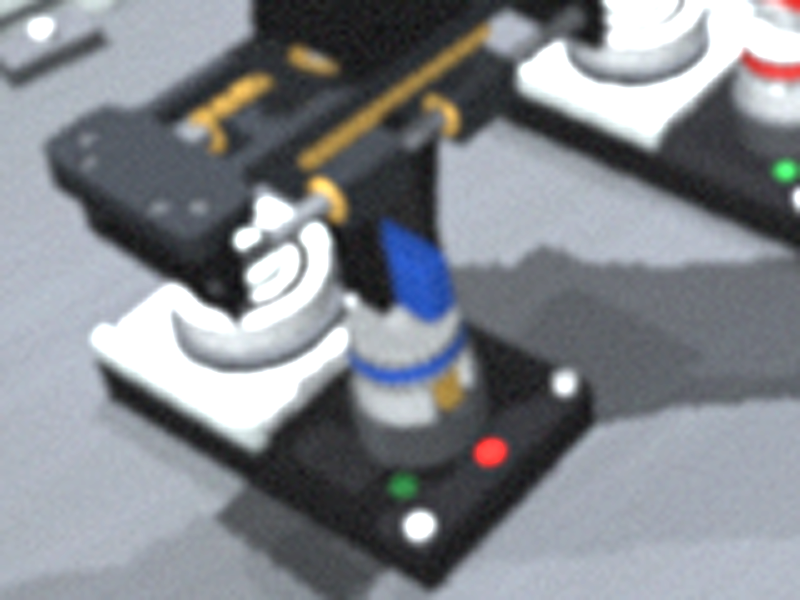

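The width stopped at 13.5 mm, so the wing is held and the grip is centred. Lifting 20 mm.

>>> drive_tool(increments=[[[-0.1, 0, 0], [0, 0, 0]], [[-0.1, 0, 0], [0, 0, 0]], [[-0.1, 0, 0], [0, 0, 0]], [[-0.1, 0, 0], [0, 0, 0]], [[-0.1, 0, 0], [0, 0, 0]], [[0, 0, 0], [0, 0, 0]]])

```text
time_s: 9.4
tool_pos: [0.5386, 0.2132, 0.0833]
tool_rot: [65.8, 90.0, 165.5]
force: [2.1, 3.6, -10.5]
grip_width: 0.0138
```

```bash
python3 - <<'E'
from cell import env
from h import *
o=env.get_obs();R=tool(o).as_matrix();print("jaw yaw",np.degrees(np.arctan2(R[1,2],R[0,2])),o["grip_width"],o["tool_pos"],o["force"],o["wrist_torque"],o["time_s"],o["qpos"])
c=env.read_camera("side");f=c["frame"][200:320,150:310,::-1]
cv2.imwrite("pics/side7z.png",cv2.convertScaleAbs(cv2.resize(f,None,fx=5,fy=5,interpolation=cv2.INTER_CUBIC),alpha=1.8,beta=15))
E
```

```text
jaw yaw 99.7282996524319 0.013781453588434092 [0.53859232 0.21315357 0.08327357] [  2.09027675   3.59284204 -10.49865654] [ 0.86422344 -0.75519839 -0.00479889] 9.4 [ 30.6361892   31.11493254 -70.32915441  99.06964251  30.74205948
  72.14010205  52.68836449]
```

View pics/side7z.png

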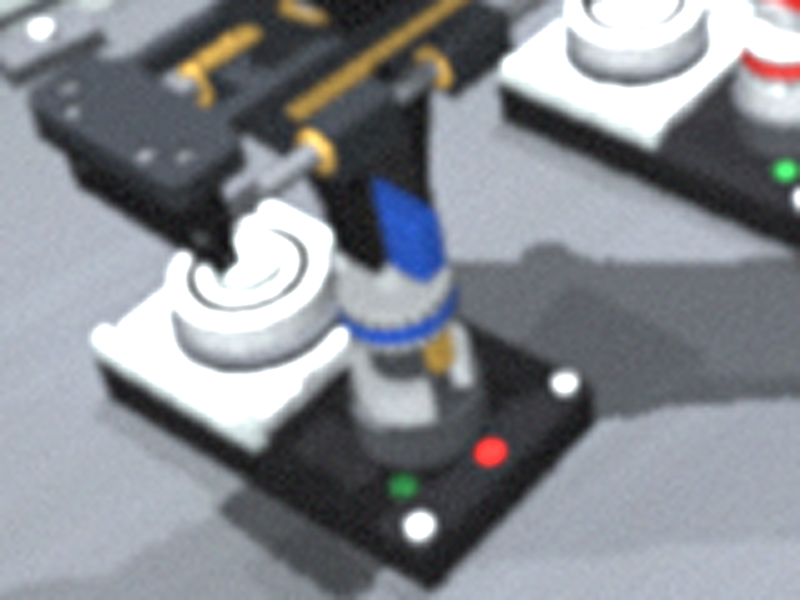

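The collar has risen with its lug (brown) clear of the slot, and the pull is 10.5 N. Turning clockwise, which is + about tool x.

>>> drive_tool(increments=[[[0, 0, 0], [0.045, 0, 0]], [[0, 0, 0], [0.045, 0, 0]], [[0, 0, 0], [0.045, 0, 0]], [[0, 0, 0], [0.045, 0, 0]]])

```text
time_s: 9.85
tool_pos: [0.5386, 0.2133, 0.0828]
tool_rot: [32.9, 90.0, 110.8]
force: [1.9, 3.2, -10.0]
grip_width: 0.0136
```

```bash
python3 - <<'E'
from cell import env
from h import *
o=env.get_obs();R=tool(o).as_matrix();print("jaw yaw",np.degrees(np.arctan2(R[1,2],R[0,2])),o["grip_width"],o["tool_pos"],o["force"],o["wrist_torque"],o["time_s"],o["qpos"])
E
```

```text
jaw yaw 77.91639383489512 0.013642519132161818 [0.53859503 0.21329175 0.08276698] [ 1.8649102   3.18999485 -9.97788513] [ 0.89718276 -0.80023999  0.04730559] 9.85 [ 28.1646403   28.25181814 -65.83771888  99.1528588   27.21723838
  70.6357903   33.3959329 ]
```

>>> drive_tool(increments=[[[0, 0, 0], [0.043, 0, 0]], [[0, 0, 0], [0.043, 0, 0]], [[0, 0, 0], [0.043, 0, 0]], [[0, 0, 0], [0.043, 0, 0]], [[0, 0, 0], [0.043, 0, 0]], [[0, 0, 0], [0.043, 0, 0]], [[0, 0, 0], [0.043, 0, 0]], [[0, 0, 0], [0, 0, 0]]])

```text
time_s: 10.65
tool_pos: [0.5387, 0.2135, 0.0829]
tool_rot: [10.2, 90.0, 52.2]
force: [3.8, 2.8, -10.7]
grip_width: 0.0134
```

```bash
python3 - <<'E'
from cell import env
from h import *
o=env.get_obs();R=tool(o).as_matrix();print("jaw yaw",np.degrees(np.arctan2(R[1,2],R[0,2])),o["grip_width"],o["tool_pos"],o["force"],o["wrist_torque"],o["time_s"],o["qpos"])
c=env.read_camera("side");f=c["frame"][200:320,150:310,::-1]
cv2.imwrite("pics/side8z.png",cv2.convertScaleAbs(cv2.resize(f,None,fx=5,fy=5,interpolation=cv2.INTER_CUBIC),alpha=1.8,beta=15))
E
```

```text
jaw yaw 42.008082338212155 0.013441952362262921 [0.53869184 0.21346019 0.08290893] [  3.78565746   2.77396408 -10.69869557] [ 8.89022378e-01 -9.18134468e-01  5.43014809e-04] 10.65 [ 23.5010642   24.41745475 -58.47980703  99.26056363  22.18539373
  68.88622126   1.12240289]
```

View pics/side8z.png

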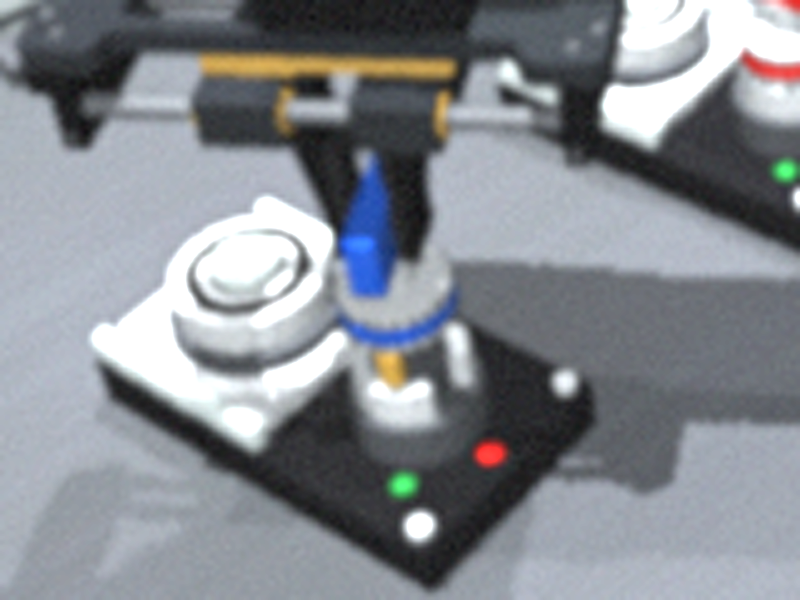

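The collar has turned: the lug is now at crop (390,368), above the rim on the green-dot side. Lowering about 5 mm onto the rim, then opening.

>>> drive_tool(increments=[[[0.05, 0, 0], [0, 0, 0]], [[0.05, 0, 0], [0, 0, 0]], [[0.02, 0, 0], [0, 0, 0]], [[0, 0, 0], [0, 0, 0]]])

```text
time_s: 11.1
tool_pos: [0.5387, 0.2134, 0.0782]
tool_rot: [55.4, 90.0, 97.4]
force: [2.7, 4.4, -9.0]
grip_width: 0.0133
```

>>> drive_tool(increments=[[[0.02, 0, 0], [0, 0, 0]], [[0, 0, 0], [0, 0, 0]]])

```text
time_s: 11.3
tool_pos: [0.5388, 0.2135, 0.0781]
tool_rot: [-13.6, 90.0, 28.4]
force: [1.3, 2.9, -3.5]
grip_width: 0.0138
```

The load dropped to 3.5 N with the height unchanged, so the collar is seated on the rim. Opening.

>>> drive_tool(increments=[[[0.01, 0, 0], [0, 0, 0]], [[0, 0, 0], [0, 0, 0]], [[0, 0, 0], [0, 0, 0]], [[0, 0, 0], [0, 0, 0]], [[0, 0, 0], [0, 0, 0]], [[0, 0, 0], [0, 0, 0]], [[0, 0, 0], [0, 0, 0]], [[0, 0, 0], [0, 0, 0]], [[0, 0, 0], [0, 0, 0]], [[0, 0, 0], [0, 0, 0]]], hand=0.3)

```text
time_s: 12.3
tool_pos: [0.5387, 0.213, 0.077]
tool_rot: [-168.5, 90.0, -126.5]
force: [0.6, 0.1, -0.2]
grip_width: 0.0568
```

>>> drive_tool(increments=[[[-0.2, 0, 0], [0, 0, 0]], [[-0.4, 0, 0], [0, 0, 0]], [[-0.6, 0, 0], [0, 0, 0]], [[-0.8, 0, 0], [0, 0, 0]], [[-0.8, 0, 0], [0, 0, 0]], [[-0.4, 0, 0], [0, 0, 0]], [[0, 0, 0], [0, 0, 0]]])

```text
time_s: 13.0
tool_pos: [0.5402, 0.2141, 0.2082]
tool_rot: [-28.2, 89.7, 13.8]
force: [0.9, 0.4, -0.5]
grip_width: 0.0566
```

```bash
python3 - <<'E'
from cell import env
from h import *
import pickle
o=env.get_obs();print(o["grip_width"],o["tool_pos"],o["force"],o["time_s"])
d={}
for n,(x,y,w,h) in dict(side=(160,225,120,90),top=(175,130,100,100)).items():
    c=env.read_camera(n);d[n]=c;s=6
    im=cv2.resize(c["frame"][y:y+h,x:x+w,::-1],None,fx=s,fy=s,interpolation=cv2.INTER_CUBIC)
    for k in range(0,w,10): cv2.putText(im,str(x+k),(k*s,8),0,.3,(0,255,255))
    for k in range(0,h,10): cv2.putText(im,str(y+k),(0,k*s+4),0,.3,(0,255,255))
    cv2.imwrite(f"pics/{n}9z.png",im);cv2.imwrite(f"pics/{n}9.png",c["frame"][:,:,::-1])
pickle.dump(d,open("c9.pkl","wb"))
E
```

```text
0.056611734278623316 [0.54018095 0.21410217 0.20815904] [ 0.94675971  0.35674735 -0.46772741] 13.0
```

View pics/side9z.png

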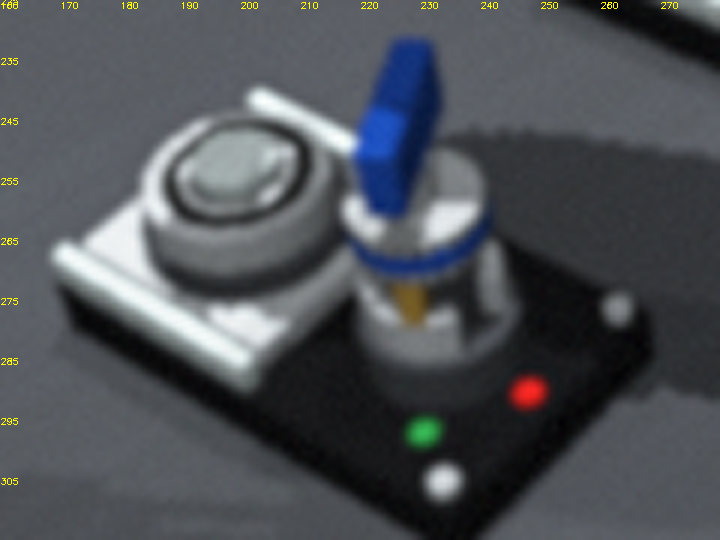

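View pics/top9.png

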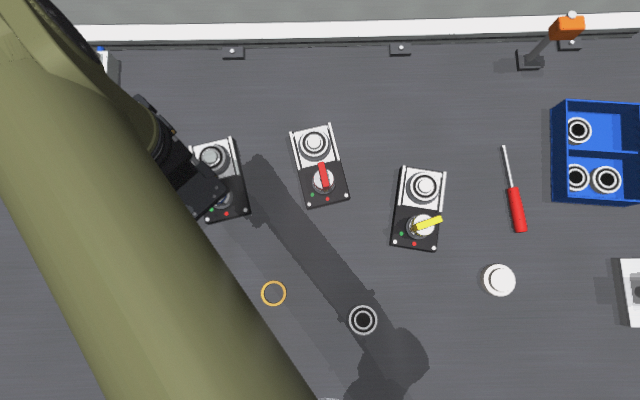

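The blue wing is up and turned, with its top-face corners near (220.8,244), (227.5,244), (225.8,231.7) and (231.7,232). The lug sits on the rim at (228,277). Red and yellow look unchanged. Next I'll check angle and height numerically.

```bash
python3 - <<'E'
from h import *
import pickle
d=pickle.load(open("c9.pkl","rb"));d0=pickle.load(open("c0.pkl","rb"));S=d["side"]
q=[(220.8,243.8),(227.5,244.5),(231.7,232),(225.8,231.7)]
for z in(.122,.137):
  P=plane(S,q,z);v=P[2]+P[3]-P[0]-P[1];print(z,P.mean(0),np.degrees(np.arctan2(v[1],v[0])),np.linalg.norm(v)/2)
# predicted corners at z .137, yaw -47.6
ctr=np.array([.538,.2128,.137])
for t in(-40,-47.6,-53):
  a=np.radians(t);u=np.array([np.cos(a),np.sin(a),0]);n=np.array([-u[1],u[0],0])
  print(t,proj(S,[ctr-.026*u-.007*n,ctr-.026*u+.007*n,ctr+.026*u+.007*n,ctr+.026*u-.007*n]).round(1).tolist())
for n,x0,y0,x1,y1 in(("top",285,115,350,210),("top",390,160,450,255)):
  D=np.abs(d[n]["frame"][y0:y1,x0:x1].astype(int)-d0[n]["frame"][y0:y1,x0:x1]);print(n,D.mean(),D.max())
im=cv2.resize(S["frame"][140:250,230:430,::-1],None,fx=3.9,fy=3.9,interpolation=cv2.INTER_CUBIC);im0=cv2.resize(d0["side"]["frame"][140:250,230:430,::-1],None,fx=3.9,fy=2.7)
D=np.abs(S["frame"][150:250,240:430].astype(int)-d0["side"]["frame"][150:250,240:430]);print("side",D.mean(),D.max())
E
```

```text
0.122 [0.55765179 0.20053712 0.122     ] -48.4531881880611 0.03352649604574975
0.137 [0.54185137 0.20838893 0.137     ] -48.453188188061134 0.03247035388983288
-40 [[228.1, 250.1], [219.9, 250.6], [223.3, 230.7], [231.0, 230.2]]
-47.6 [[226.0, 250.5], [218.0, 250.3], [225.3, 230.3], [232.8, 230.5]]
-53 [[224.5, 250.7], [216.7, 249.9], [226.7, 230.2], [234.1, 230.8]]
top 4.104669365721997 32
top 3.587953216374269 10
side 16.89238596491228 205
```

The corner readings fit a wing yaw of about -44 to -48 degrees, a turn of 56–60, at parked height. I'll move the arm aside for a clear top view to settle the angle.

>>> drive_tool(increments=[[[0, -0.6, -0.55], [0, 0, 0]], [[0, -0.6, -0.55], [0, 0, 0]], [[0, -0.6, -0.55], [0, 0, 0]], [[0, -0.6, -0.55], [0, 0, 0]], [[0, -0.6, -0.55], [0, 0, 0]], [[0, -0.6, -0.55], [0, 0, 0]], [[0, -0.6, -0.55], [0, 0, 0]], [[0, -0.6, -0.55], [0, 0, 0]], [[0, 0, 0], [0, 0, 0]]])

```text
time_s: 14.0
tool_pos: [0.535, -0.0541, 0.2027]
tool_rot: [159.9, 89.8, -158.6]
force: [0.1, -0.7, -0.3]
grip_width: 0.0565
```

```bash
python3 - <<'E'
from cell import env
from h import *
import pickle
o=env.get_obs();print(o["tool_pos"],o["force"],o["time_s"])
d={};out=[]
for n,(x,y,w,h) in dict(side=(195,220,60,70),top=(175,160,70,70)).items():
    c=env.read_camera(n);d[n]=c;s=7
    im=cv2.resize(c["frame"][y:y+h,x:x+w,::-1],None,fx=s,fy=s,interpolation=cv2.INTER_CUBIC)
    for k in range(0,w,10): cv2.putText(im,str(x+k),(k*s,8),0,.3,(0,255,255));cv2.line(im,(k*s,8),(k*s,14),(0,255,255))
    for k in range(0,h,10): cv2.putText(im,str(y+k),(0,k*s+4),0,.3,(0,255,255));cv2.line(im,(20,k*s),(26,k*s),(0,255,255))
    cv2.imwrite(f"pics/{n}10z.png",im);cv2.imwrite(f"pics/{n}10.png",c["frame"][:,:,::-1])
pickle.dump(d,open("c10.pkl","wb"))
E
```

```text
[ 0.534981   -0.05414716  0.20273915] [ 0.14480958 -0.69418525 -0.31001115] 14.0
```

View pics/side10z.png

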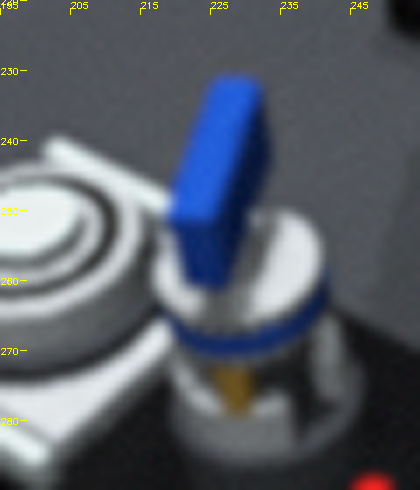

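View pics/top10z.png

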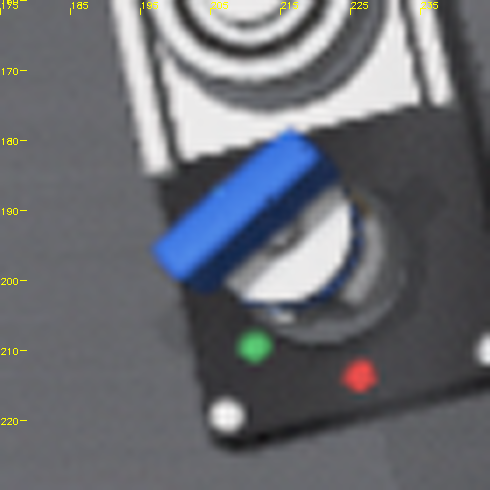

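View pics/side10.png

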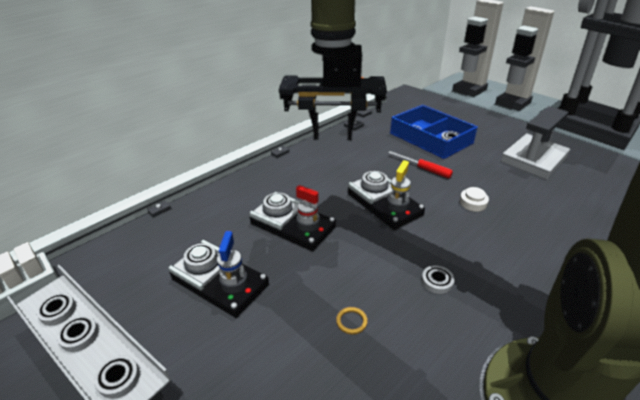

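```bash
python3 - <<'E'
from h import *
import pickle
d=pickle.load(open("c10.pkl","rb"));d0=pickle.load(open("c0.pkl","rb"));S,T=d["side"],d["top"]
sp=[(219.6,251.1),(226.1,251.4),(226,231.4),(232.4,231.7)];tp=[(197.1,195.7),(200.7,200.3),(216.1,178.6),(221,182.9)]
X=tri(T,tp,S,sp);v=X[2]+X[3]-X[0]-X[1];print(X.mean(0),np.degrees(np.arctan2(v[1],v[0])),np.linalg.norm(v)/2)
D=np.abs(S["frame"][170:250,245:340].astype(int)-d0["side"]["frame"][170:250,245:340]);print(D.mean(),D.max())
D=np.abs(S["frame"][160:225,345:425].astype(int)-d0["side"]["frame"][160:225,345:425]);print(D.mean(),D.max())
from cell import env
o=env.get_obs();print(o["time_s"],o["force"]);print(env.sign_off())
E
```

```text
[0.53849135 0.2124464  0.13419807] -47.90397260193972 0.04959839408738463
7.720964912280702 94
9.555448717948718 69
14.1 [0.64316618 1.1941429  0.44087225]
the job is handed in; nothing more can be done
None
```

The blue collar is lifted, turned clockwise and parked on its rim, and the job was handed in at about 14 s. The hand-in reports no verdict.

- **Height:** in the final two-view check the wing top rose about 14 mm, from 119.9 to 134.2 mm. That puts the grip point at about 120–122 mm, against 123 expected and a limit of 119–127.
- **Turn:** the wing now lies at -47.9 degrees. Compared with the base's own direction of about +12.4 degrees, that is about 60 degrees (1.05 rad) clockwise, and the lug sits on the rim on the green-dot side.
- **Contact:** the gripper is clear, with no force beyond sensor noise.
- **Red and yellow collars:** the arm never gripped them, and in the pictures they stand where they were. The before/after image differences around them were not zero. I put that down to the arm's shadow and did not measure it.

**First grasp missed:** the first close caught nothing. The pictures showed the real fingertips about 35 mm higher than the reported TCP. I went 34 mm lower and regripped, and the wing was then held at 13.5 mm. The pull was 10–11 N and dropped off when the collar seated on the rim. I did not find the cause of that height difference.

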